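# Present the red-lidded dish at the reader

## Task

On the white two-lane dish reader, hook a fingertip behind the blue lip of the carriage that carries the red-lidded dish and draw that carriage fully out to its front stop; push the other carriage, with the tan-lidded dish, fully home under the reading bridge. Do not pinch the lips, keep both dishes lying in their carriages without lifting them, and leave everything else on the worktop where it stands.

Things in the scene. Friction and masses are not known exactly. Their poses are not given: they have to be found in the camera images.
- dish_reader: White two-lane dish reader, fixed; bed 284 (x) x 212 (y) mm, bed top 12 mm above the worktop. Origin: on the worktop under the bed's centre. Its -x axis points to its front (towards the robot), the way the carriages draw out; y to its left lane. A bridge with its top 90 mm up and 46 mm free below it spans both lanes at x = 68 to 106 mm. Lanes' centre lines: y = +48.5 and -48.5 mm.
- carriage_left (a joint): Left (+y) grey carriage, m: 0 = fully home (rear stop), 0.12 = fully drawn out (front stop). Friction about 2.5 N; stays where left. Plate 84 mm wide, 141 mm long, upper face 19.5 mm above the worktop; at its rear a rimmed pocket (90x84 mm outside, rim 7 mm high) holding the dish, at its front an upright blue lip. Between the lip's inner face and the rim: 41 mm of flat deck for a fingertip.
- carriage_right (a joint): Right (-y) carriage, exactly like the left one: 0 = fully home, 0.12 = fully drawn out.
- lip_left (a point): Left carriage's blue lip: middle of the top edge of its inner face (towards the dish), 43.5 mm above the worktop. The lip stands 24 mm above the deck (front half 4 mm lower), 64 mm wide along the reader's y, 10 mm thick in x, all of it on the -x (front) side of this point. Hook its inner face, push its outer face; touching both faces at once counts as pinching.
- lip_right (a point): The same point on the right carriage's blue lip.
- seat_left (a point): Centre of the dish pocket of the left carriage, on its deck, 86 mm behind the lip's inner face; moves with the carriage.
- seat_right (a point): Centre of the dish pocket of the right carriage, on its deck, 86 mm behind the lip's inner face; moves with the carriage.
- dish_red: Loose closed culture dish with a red lid, 64 mm diameter, 16 mm high, origin at the centre of its underside. It lies in the pocket of one of the two carriages (either one) with about 10 mm of play lengthwise.
- dish_tan: Loose closed culture dish with a tan lid, same size, lying in the pocket of the other carriage.
- specimen_cup: Bystander: white specimen cup with yellow lid, 54 mm diameter, 66 mm high, origin under its centre.
- timer: Bystander: black timer, 45x75x63 mm, origin under its centre.
- tip_box: Bystander: clear open box of yellow pipette tips, 93x93x49 mm, origin under its centre.
- pen: Bystander: marker pen with blue cap lying flat, 135 mm long along its y, 16 mm high.
- timer_white: Bystander: white timer, 45x75x63 mm, origin under its centre.
There are look-alikes about, which are no part of the job. What is shaped like the dish_red but black or green is not meant.

How it is judged (in metres and radians):
On the way:
1. the red-lidded dish's carriage is more than half drawn out while a finger pulls at the inner side of its lip (((horizontal distance between dish_red and seat_left below 0.02 m and value of joint carriage_left above 0.06 m and contact force between the fingers and lip_inner_left above 0.5 N) or (horizontal distance between dish_red and seat_right below 0.02 m and value of joint carriage_right above 0.06 m and contact force between the fingers and lip_inner_right above 0.5 N))), for 0.1 s.
At the end, for the whole second after the job is handed in: The red-lidded dish's carriage is drawn out to within 8 mm of its front stop, the tan-lidded dish's carriage is home to within 7 mm, both are at rest, and both dishes lie flat in their own pockets (within 20 mm of the pocket's centre, not raised by more than 5 mm) (((horizontal distance between dish_red and seat_left below 0.02 m and horizontal distance between dish_tan and seat_right below 0.02 m and value of joint carriage_left above 0.112 m and value of joint carriage_right below 0.007 m) or (horizontal distance between dish_red and seat_right below 0.02 m and horizontal distance between dish_tan and seat_left below 0.02 m and value of joint carriage_right above 0.112 m and value of joint carriage_left below 0.007 m)) and velocity of joint carriage_left between -0.01 and 0.01 m/s and velocity of joint carriage_right between -0.01 and 0.01 m/s and z of each of dish_red, dish_tan in the frame of dish_reader below 0.025 m and angle between each of dish_red, dish_tan's own z axis and vertical below 0.1 rad); the robot touches nothing.
It fails at once if a dish is lifted out of its pocket or tipped (z of any of dish_red, dish_tan in the frame of dish_reader above 0.028 m or angle between any of dish_red, dish_tan's own z axis and vertical above 0.3 rad).
It fails at once if a lip is pinched between the fingers ((contact force between the fingers and lip_inner_left above 1.5 N and contact force between the fingers and lip_outer_left above 1.5 N) or (contact force between the fingers and lip_inner_right above 1.5 N and contact force between the fingers and lip_outer_right above 1.5 N)).
It fails at once if a bystander is moved by more than 20 mm (distance of any of specimen_cup, timer, tip_box, pen, timer_white from where it was at the start of the episode above 0.02 m).
It also fails if it takes over 58 s, if anything falls off the work surface, if the arm or the gripper's body presses on something with over 40 N, if the wrist force passes 120 N, or if a joint passes its speed limit or range.

## Robot

A 6-joint arm with a two-finger parallel gripper is mounted at the origin on a cart in front of the work surface, level with it; the furniture and walls round the work are solid. World frame = base frame: x ahead of the robot, y to its left, z up, the work surface at z = 0. Lengths are in mm, angles in degrees, forces in N, time in s.
With the tool pointing down it reaches from about 325 to 925 mm from the base axis. Payload 3.1 kg.
Tool frame: the origin (TCP) lies at the very end of the fingers, on their centre line; the grasp point (between the pads) lies grasp_offset behind it (grasp_offset is the distance from the TCP to the grasp point, in mm); z points along the fingers, x is the direction in which the jaws open and shut, and the axes are right-handed (so a half turn about z gives the same grasp; the last joint's range is limited). The gripper opens to 85 mm and grips with 20 to 120 N. Pads are 22 mm wide; open, the fingers measure 114 mm over their backs; the gripper's body (76 mm by 85 mm) begins 54 mm behind the grasp point. The pads swing forward as they close: fully open they stand 13 mm farther back than shut.
Start: joints at [-78.564, 12.427, 92.441, -0, 75.132, -6.429], TCP at [191.754, -594.87, 231.3] pointing down, gripper open.
Joint ranges: [-157.48, 157.48], [-44.54, 120.13], [17.64, 146.25], [-64.5, 244.5], [7.68, 150.69], [-147.95, 147.95]. Speed limits (degrees/s): [159.86, 159.86, 180, 180, 180, 180].

## Interface

Orientations are given as [roll, pitch, yaw] about the fixed x, y, z axes, in that order (R = Rz(yaw) Ry(pitch) Rx(roll)).
In Python, from station import * gives the robot as it stands. Calls block until the motion is done:
- goto(position, orientation): joint-space move of the TCP to a pose.
- move_l(position, attitude=None, speed=150): straight line of the TCP; attitude=None keeps the orientation; speed is the mean speed in mm/s.
- move_j(angles): joint-space move.
- grip(opening, squeeze=None): finger opening in mm; squeeze is the grip in N (None keeps the last); returns when the fingers have stopped.
- wait(seconds).
- solve_ik(position, orientation): joint angles nearest the present ones, or None.
- get_obs(): the state.
- get_image(name): name is "side" or "top" or "wrist"; returns the picture (420x560x3 uint8, red, green, blue); there is no depth.
- get_calibration(name): a dict with "fx", "fy", "cx", "cy" (pixels), "R" (3x3) and "t" (3): a world point X has camera coordinates R X + t; the wrist camera has in their place "mount" (4x4, takes a point from camera to tool coordinates, whose origin is the TCP and whose axes are the tool frame's). Camera axes: x right, y down, z forward; pixel columns grow to the right and rows downward; lengths in mm; the calibration is good to about 2 mm. A picture is of the moment at which its call begins: read the wrist's pose just before it. get_calibration takes no time and is no camera call.
A pose or a line that the arm cannot do raises Unreachable and nothing moves.
- sign_off(): hands the job in, once; it reports no verdict.
Trained networks look in the newest picture that a camera, given by its name, has taken for a name from the list of things; names that differ only in an ending like _2 or _b are one class to them, and where a whole thing is asked for, a point or a joint stands for the part that bears it (a point fixed in the world has none). Each returns a list of dicts, best first, with "score" (0 to 1); they miss things now and then, are a little off and sometimes report something else, mostly with a low value. They report only what shows in the picture. A call takes as long as a camera call. They do not tell look-alikes from the thing itself.
- spot_in(name, camera): "extent" ([centre column, centre row, width, height] in pixels, round what is visible of it).
- regions_of(name, camera): "region" (420x560 bool, what is visible of it) and "extent" ([centre column, centre row, width, height] in pixels, round what is visible of it).
The state is a dict: "t": time; "joint_pos": joint angles; "qvel": joint speeds; "effort": joint torques, N m; "tcp_pos": TCP position; "ee_rot": TCP orientation; "wrist_force": force on the tool from outside, world axes, zero at the start; "moment": the same for the moment, N m; "grip_width": finger opening in mm.
Only numpy, scipy, OpenCV 4.12 (cv2) and the standard library are available. Lean on these libraries where they do the work, as an engineer would, in place of code of your own. Each camera call takes 0.05 s, during which the arm holds its last target.

## Working session

There is one attempt and no reset: what is moved stays moved. The work goes in short steps, each a Python script; the robot and the scene stay as the last script left them, time stands still between calls to the robot, and variables do not carry over. Pictures are saved under pics/ and viewed, and the job is handed in when it is done.

```bash
ls; mkdir -p pics; python3 - <<'E'
from station import *
import cv2,numpy as np
for n in ("side","top","wrist"):
    im=get_image(n); cv2.imwrite(f"pics/{n}0.png",im[:,:,::-1])
    c=get_calibration(n); print(n,{k:np.round(v,3).tolist() for k,v in c.items()})
    for t in ("dish_reader","dish_red","dish_tan","lip_left","carriage_left"):
        print(t,[(round(r['score'],2),np.round(r['extent']).tolist()) for r in spot_in(t,n)])
o=get_obs();print(o)
E
```

```text
pics
side {'fx': 521.625, 'fy': 521.625, 'cx': 278.509, 'cy': 206.482, 'R': [[0.963, -0.269, 0.005], [-0.087, -0.328, -0.941], [0.255, 0.906, -0.339]], 't': [-576.26, 103.562, 1412.882]}
dish_reader [(0.9, [255.0, 199.0, 111.0, 56.0])]
dish_red [(0.51, [321.0, 199.0, 17.0, 6.0]), (0.48, [246.0, 190.0, 16.0, 8.0])]
dish_tan []
lip_left [(0.77, [250.0, 197.0, 48.0, 18.0])]
carriage_left [(0.65, [256.0, 196.0, 17.0, 10.0])]
top {'fx': 466.513, 'fy': 466.513, 'cx': 279.078, 'cy': 211.001, 'R': [[0.022, -1.0, 0.016], [-0.981, -0.025, -0.19], [0.19, -0.011, -0.982]], 't': [-3.24, 578.985, 1295.216]}
dish_reader [(0.66, [236.0, 223.0, 99.0, 108.0])]
dish_red [(0.79, [161.0, 210.0, 16.0, 21.0]), (0.76, [243.0, 201.0, 19.0, 18.0]), (0.74, [224.0, 144.0, 18.0, 16.0])]
dish_tan [(0.85, [211.0, 209.0, 21.0, 17.0]), (0.69, [246.0, 213.0, 37.0, 51.0])]
lip_left [(0.59, [216.0, 221.0, 39.0, 40.0])]
carriage_left [(0.38, [247.0, 211.0, 40.0, 48.0])]
wrist {'fx': 297.12, 'fy': 297.12, 'cx': 282.212, 'cy': 207.413, 'mount': [[1.0, 0.0, -0.0, 0.451], [-0.0, 0.953, 0.303, -77.641], [0.0, -0.303, 0.953, -144.004], [0.0, 0.0, 0.0, 1.0]]}
dish_reader []
dish_red []
dish_tan []
lip_left []
carriage_left []
{'t': 0.9, 'joint_pos': array([-7.85642254e+01,  1.24248461e+01,  9.24398243e+01,  6.54039162e-04,
        7.51313669e+01, -6.42786783e+00]), 'qvel': array([-0.01804899, -0.07583938,  0.04024417,  0.11381411,  0.03267297,
        0.0795978 ]), 'effort': array([-4.95104778e-04, -3.96884465e+01, -3.04261923e+01, -1.44302553e-04,
        6.88778691e-04, -5.83150381e-06]), 'tcp_pos': array([ 191.75786478, -594.88586973,  231.33936441]), 'ee_rot': array([-1.79999815e+02, -4.00852643e-03, -7.21365254e+01]), 'wrist_force': array([ 0.76733379, -0.06194689, -0.82675733]), 'moment': array([-0.01285387,  0.02421453,  0.02771153]), 'grip_width': 85.27382161773612}
```

```bash
python3 - <<'E'
import cv2
t=cv2.imread("pics/top0.png"); cv2.imwrite("pics/topc.png",cv2.resize(t[120:300,130:340],None,fx=3.5,fy=3.3,interpolation=2)[:600,:800])
t=cv2.imread("pics/side0.png"); cv2.imwrite("pics/sidec.png",cv2.resize(t[120:270,160:360],None,fx=4,fy=4,interpolation=2))
E
```

```text
(no output)
```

View pics/top0.png

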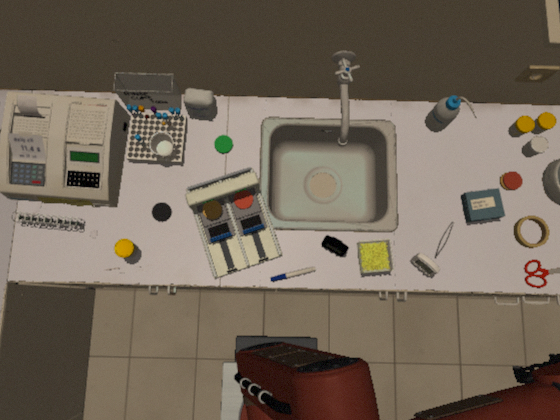

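View pics/topc.png

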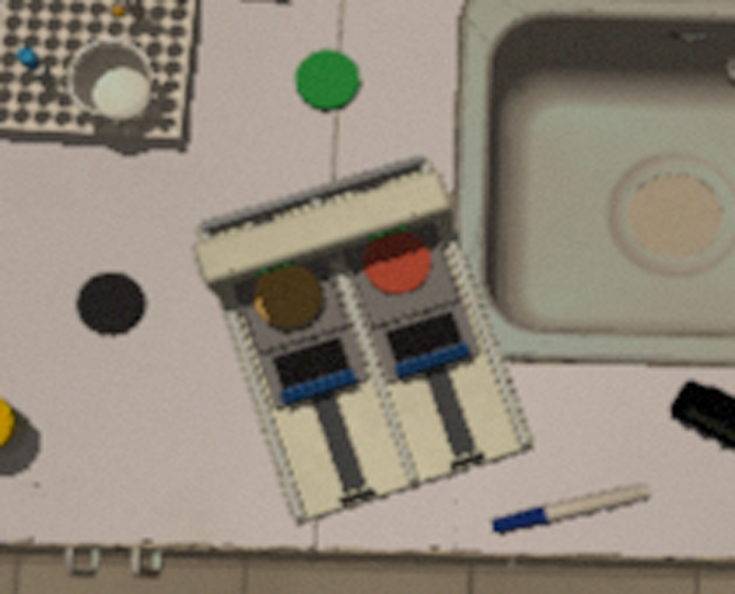

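View pics/sidec.png

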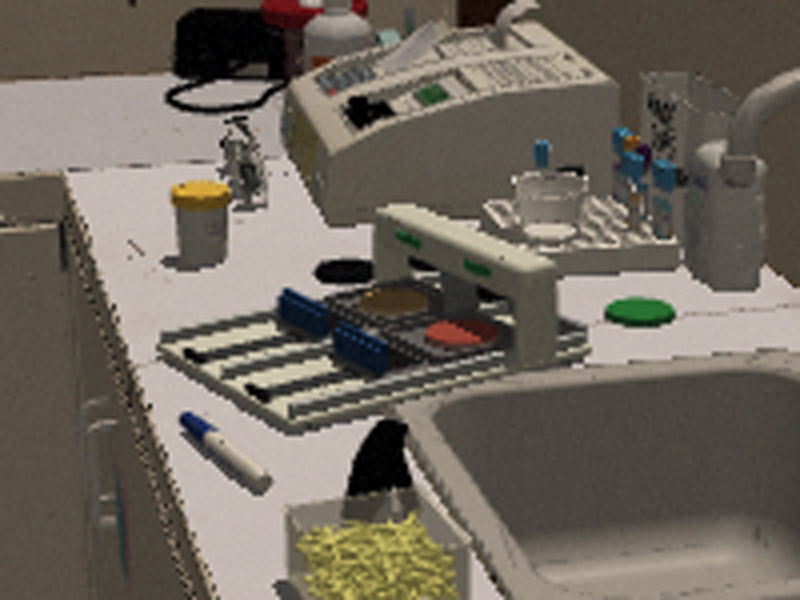

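The top view shows the tan dish in the left lane (lip around px 221,233) and the red dish in the right lane (lip around px 253,222). Both carriages are partly out. I'll do a first pose fit from the bed corners, then take a closer look with the wrist camera.

```bash
cat > h.py <<'E'
from station import *
import numpy as np, cv2
from scipy.optimize import least_squares
from scipy.spatial.transform import Rotation as Ro
def cam(n,obs=None):
    c=get_calibration(n)
    if n!="wrist": return c['fx'],c['fy'],c['cx'],c['cy'],np.array(c['R']),np.array(c['t'])
    o=obs; T=np.eye(4); T[:3,:3]=Ro.from_euler('xyz',o['ee_rot'],degrees=True).as_matrix(); T[:3,3]=o['tcp_pos']
    M=np.linalg.inv(T@np.array(c['mount'])); return c['fx'],c['fy'],c['cx'],c['cy'],M[:3,:3],M[:3,3]
def proj(c,X):
    p=np.atleast_2d(X)@c[4].T+c[5]; return np.c_[c[0]*p[:,0]/p[:,2]+c[2],c[1]*p[:,1]/p[:,2]+c[3]]
def back(c,uv,z):
    d=c[4].T@np.array([(uv[0]-c[2])/c[0],(uv[1]-c[3])/c[1],1]); o=-c[4].T@c[5]; return o+d*(z-o[2])/d[2]
def r2w(p,X):
    X=np.atleast_2d(X).astype(float); a=p[2]; c,s=np.cos(a),np.sin(a)
    return np.c_[p[0]+c*X[:,0]-s*X[:,1],p[1]+s*X[:,0]+c*X[:,1],X[:,2]]
E
python3 - <<'E'
from h import *
c=cam("top"); print("cam",-c[4].T@c[5])
f=lambda u,v:(130+u/3.5,120+v/3.3)
FL=back(c,f(298,522),12);FR=back(c,f(530,442),12); print(FL,FR,np.linalg.norm(FL-FR))
B=[back(c,f(*q),90) for q in((195,245),(425,165),(450,210),(207,283))]; print(np.round(B),np.linalg.norm(B[0]-B[1]))
y=FL-FR; a=np.arctan2(-y[0],y[1]); print("yaw",np.degrees(a))
m=(FL+FR)/2; O=m[:2]+142*np.array([np.cos(a),np.sin(a)]); print("origin",O)
p=[*O,a]
for n,q in(("L",((284,402),(355,380))),("R",((397,375),(470,352)))):
    for u in q: 
        w=back(c,f(*u),39.5)[:2]-O; print(n,"lip front edge reader",w@[np.cos(a),np.sin(a)],w@[-np.sin(a),np.cos(a)])
E
```

```text
cam [ 321.83504363   25.48110664 1381.51756675]
[384.0469213  191.15663683  12.        ] [4.59034799e+02 2.23891000e-01 1.20000000e+01] 205.13043479929775
[[614. 276.  90.]
 [690.  93.  90.]
 [650.  71.  90.]
 [581. 265.  90.]] 198.5601317744414
yaw 21.44216903841246
origin [553.71261696 147.60005824]
L lip front edge reader -41.83788770822338 77.41458713092331
L lip front edge reader -43.53389355158294 16.142890098858498
R lip front edge reader -51.25470678792193 -17.94413182276582
R lip front edge reader -52.720446085450305 -81.68080113202318
```

```bash
python3 - <<'E'
from h import *
p=[553.7,147.6,np.radians(21.4)]
ori=[180,0,111.4]
print(solve_ik([400,-100,300],ori))
goto([400,-100,300],ori)
goto(r2w(p,[-30,0,260])[0].tolist(),ori)
grip(0)
o=get_obs(); im=get_image("wrist"); cv2.imwrite("pics/w1.png",im[:,:,::-1]); np.save("w1.npy",[o['tcp_pos'],o['ee_rot']])
print(o['t'],o['tcp_pos'],o['ee_rot'],o['grip_width'],o['joint_pos'])
for t in ("dish_reader","dish_red","dish_tan","lip_left"):
    print(t,[(round(r['score'],2),np.round(r['extent']).tolist()) for r in spot_in(t,"wrist")])
c=cam("wrist",o)
print(np.round(proj(c,r2w(p,[[-142,106,12],[-142,-106,12],[-33,80.5,43.5],[-33,16.5,43.5],[-42,-16.5,43.5],[-42,-80.5,43.5],[68,106,90],[68,-106,90]]))))
E
```

```text
[ -23.81097718  -18.11973036  114.38130428    0.           83.73842608
 -135.21097718]
4.675 [525.7325449  136.7079514  259.97460735] [-1.79996310e+02 -2.63509087e-03  1.11405349e+02] 0.7236557343161182 [ 7.17122536e+00  1.10765013e+00  1.01790570e+02  1.68940018e-03
  7.71060048e+01 -1.04234501e+02]
dish_reader [(0.95, [280.0, 189.0, 170.0, 214.0])]
dish_red [(0.93, [412.0, 261.0, 48.0, 38.0]), (0.67, [245.0, 233.0, 46.0, 42.0])]
dish_tan [(0.65, [316.0, 235.0, 32.0, 35.0])]
lip_left []
[[369.  83.]
 [196.  83.]
 [348. 176.]
 [296. 176.]
 [269. 169.]
 [217. 169.]
 [372. 268.]
 [193. 268.]]
```

View pics/w1.png

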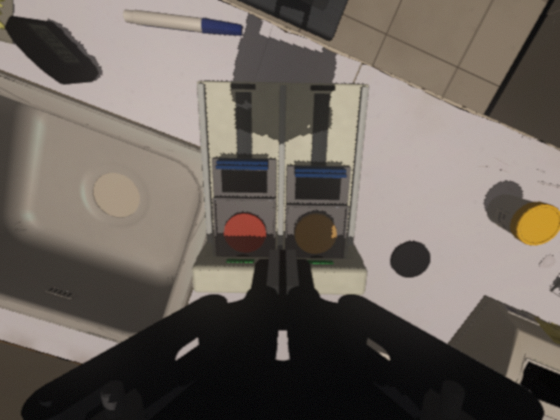

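The wrist view shows the red lip around (243,163), the tan lip around (320,170), and the bed's front corners near (200,82) and (367,83). This matches the predicted projections. I'll overlay the model to check more finely.

```bash
python3 - <<'E'
from h import *
p=[553.7,147.6,np.radians(21.4)]
q=np.load("w1.npy"); o=dict(tcp_pos=q[0],ee_rot=q[1]); c=cam("wrist",o)
im=cv2.imread("pics/w1.png"); s=4.0; x0,y0=185,70
big=cv2.resize(im[y0:y0+150,x0:x0+195],None,fx=s,fy=s,interpolation=2)
def L(pts,col):
    u=(proj(c,r2w(p,pts))-[x0-.5,y0-.5])*s; cv2.polylines(big,[np.int32(u)],True,col,1)
L([[-142,106,12],[-142,-106,12],[142,-106,12],[142,106,12]],(0,255,0))
for y,xi in((48.5,-33),(-48.5,-42)):
    L([[xi,y+32,43.5],[xi,y-32,43.5],[xi-5,y-32,43.5],[xi-5,y+32,43.5]],(0,255,255))
    L([[xi+41,y+42,26.5],[xi+41,y-42,26.5],[xi+131,y-42,26.5],[xi+131,y+42,26.5]],(255,0,255))
L([[68,106,90],[68,-106,90],[106,-106,90],[106,106,90]],(255,255,0))
cv2.imwrite("pics/w1o.png",big)
E
```

```text
(no output)
```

View pics/w1o.png

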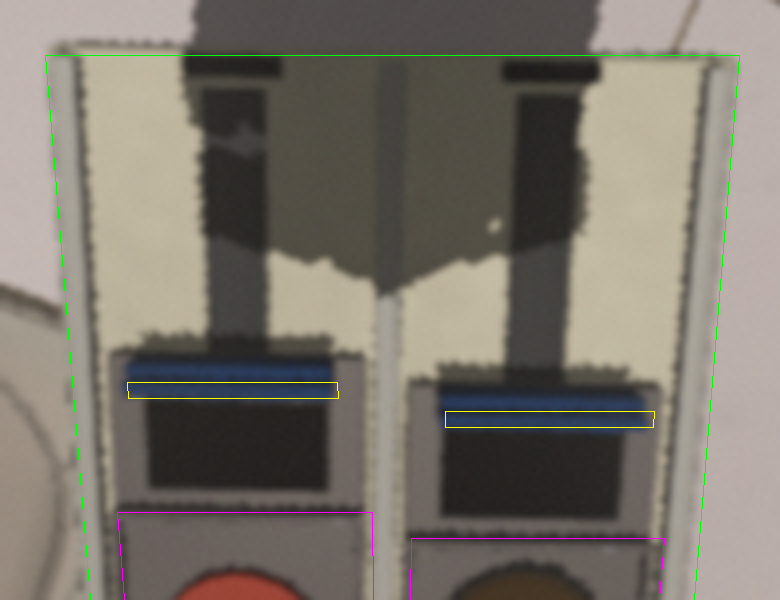

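The overlay agrees to 1–2 mm, with yaw about 0.7° too high. The red lip's inner face is at reader x ≈ −43.5 and the tan one's at ≈ −32. Next I'll hook the red lip with the gripper closed.

```bash
cat >> h.py <<'E'
p=[553.7,147.6,np.radians(20.8)]; ori=[180,0,110.8]
ux=np.array([np.cos(p[2]),np.sin(p[2])])
def W(x,y,z): return r2w(p,[x,y,z])[0].tolist()
def loc(o):
    d=o['tcp_pos'][:2]-np.array(p[:2]); return round(d@ux,1),round(d@[-ux[1],ux[0]],1),round(o['tcp_pos'][2],1)
def st(): 
    o=get_obs(); f=o['wrist_force']; print(round(o['t'],2),loc(o),"fx %.1f fy %.1f fz %.1f"%(f[:2]@ux,f[:2]@[-ux[1],ux[0]],f[2]),flush=True); return f[:2]@ux,o
E
python3 - <<'E'
from h import *
goto(W(-24,-48.5,110),ori); st()
move_l(W(-24,-48.5,45),ori,80); st()
o=get_obs(); im=get_image("wrist"); cv2.imwrite("pics/w2.png",im[:,:,::-1])
move_l(W(-24,-48.5,26),ori,40); st()
im=get_image("wrist"); cv2.imwrite("pics/w3.png",im[:,:,::-1])
im=get_image("side"); cv2.imwrite("pics/s3.png",cv2.resize(im[120:270,160:360,::-1],None,fx=4,fy=4))
E
```

```text
5.6 (np.float64(-23.1), np.float64(-48.6), np.float64(110.8)) fx 0.4 fy 0.2 fz -0.1
6.56 (np.float64(-23.5), np.float64(-48.7), np.float64(45.4)) fx 0.9 fy -0.4 fz 0.2
7.23 (np.float64(-24.2), np.float64(-48.4), np.float64(25.7)) fx -0.1 fy 0.3 fz 0.2
```

View pics/w3.png

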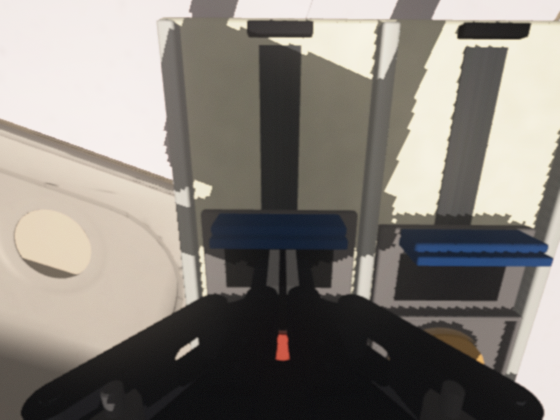

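View pics/s3.png

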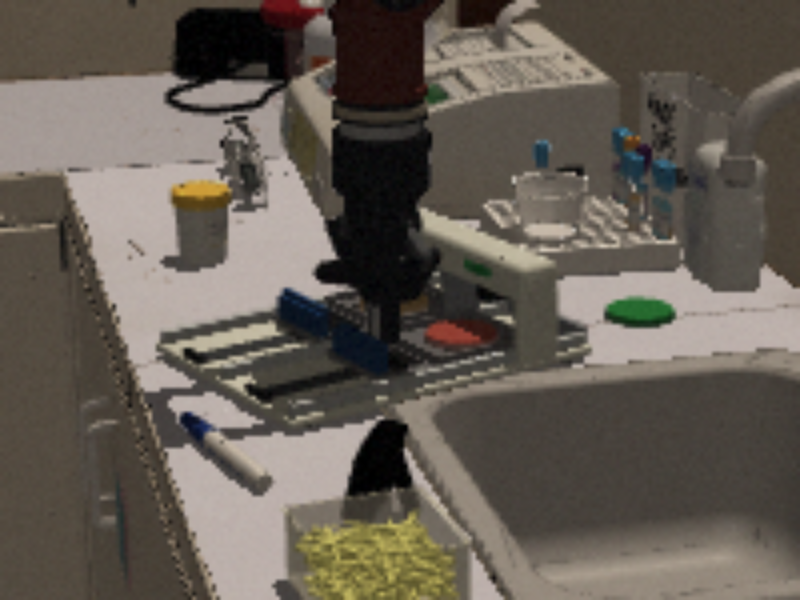

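The fingertip is standing on the deck's clear zone behind the red lane's lip (lip at wrist px 279,231), with no contact force. Now I'll draw it out.

```bash
python3 - <<'E'
from h import *
x=-24
while x>-125:
    x-=5 if x>-95 else 2
    move_l(W(x,-48.5,26),ori,40); f,o=st()
    if abs(f)>12: break
wait(0.3); st()
im=get_image("wrist"); cv2.imwrite("pics/w4.png",im[:,:,::-1])
im=get_image("top"); cv2.imwrite("pics/t4.png",cv2.resize(im[120:300,130:340,::-1],None,fx=3.3,fy=3.3))
E
```

```text
7.61 (np.float64(-29.3), np.float64(-48.5), np.float64(26.1)) fx 0.3 fy 0.2 fz -0.2
7.88 (np.float64(-33.8), np.float64(-48.7), np.float64(26.4)) fx 1.4 fy -0.2 fz 0.3
8.16 (np.float64(-39.0), np.float64(-48.6), np.float64(26.2)) fx 0.7 fy 0.4 fz 0.9
8.43 (np.float64(-44.6), np.float64(-48.4), np.float64(25.9)) fx 1.6 fy 0.4 fz 1.5
8.71 (np.float64(-49.8), np.float64(-48.4), np.float64(25.8)) fx 0.6 fy 0.1 fz 1.2
8.98 (np.float64(-54.7), np.float64(-48.4), np.float64(25.8)) fx 0.7 fy 0.4 fz 0.5
9.26 (np.float64(-59.6), np.float64(-48.5), np.float64(25.9)) fx 0.8 fy -0.0 fz 0.0
9.53 (np.float64(-64.6), np.float64(-48.5), np.float64(26.0)) fx 1.3 fy -0.3 fz 1.5
9.81 (np.float64(-69.6), np.float64(-48.5), np.float64(25.9)) fx 0.6 fy 0.1 fz 0.4
10.08 (np.float64(-74.6), np.float64(-48.4), np.float64(25.9)) fx 0.3 fy -1.1 fz 1.2
10.36 (np.float64(-79.6), np.float64(-48.4), np.float64(25.9)) fx 0.6 fy 0.1 fz 0.6
10.63 (np.float64(-84.6), np.float64(-48.4), np.float64(25.9)) fx 0.0 fy -0.2 fz 1.2
10.91 (np.float64(-89.6), np.float64(-48.4), np.float64(25.9)) fx 0.1 fy -0.1 fz 0.9
11.18 (np.
[... 232 characters left out ...]
 -0.5 fz 1.1
11.96 (np.float64(-103.1), np.float64(-48.5), np.float64(26.0)) fx 2.0 fy 0.7 fz -0.1
12.21 (np.float64(-105.1), np.float64(-48.5), np.float64(26.1)) fx 1.3 fy 0.8 fz -0.2
12.46 (np.float64(-107.2), np.float64(-48.5), np.float64(26.0)) fx 1.2 fy 0.3 fz 1.0
12.71 (np.float64(-109.3), np.float64(-48.5), np.float64(26.0)) fx 1.2 fy 0.0 fz 0.7
12.96 (np.float64(-110.2), np.float64(-48.6), np.float64(26.1)) fx 5.8 fy 1.3 fz -2.4
13.21 (np.float64(-110.2), np.float64(-48.7), np.float64(26.4)) fx 9.4 fy 1.5 fz -6.7
13.46 (np.float64(-110.2), np.float64(-49.0), np.float64(26.9)) fx 14.0 fy 0.7 fz -8.8
13.76 (np.float64(-110.2), np.float64(-49.0), np.float64(26.9)) fx 13.4 fy 2.2 fz -8.5
```

View pics/w4.png

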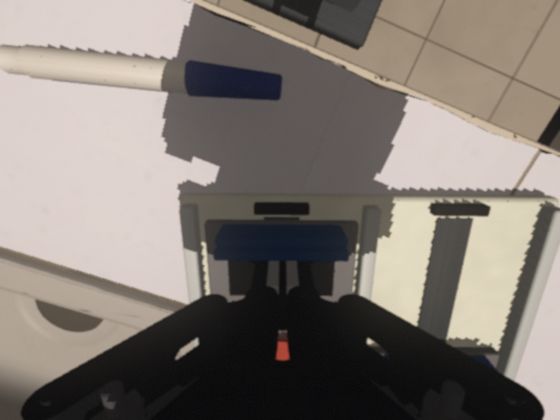

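The carriage hit its front stop. The tip held at x = −110 while the pull rose to 14 N, and the lip sits just behind the stop block in the view. Next I'll back off, rise, and push the tan carriage home.

```bash
python3 - <<'E'
from h import *
move_l(W(-101,-48.5,26),ori,40); st()
move_l(W(-101,-48.5,110),ori,150)
o=get_obs(); im=get_image("wrist"); cv2.imwrite("pics/w5.png",im[:,:,::-1])
goto(W(-68,48.5,110),ori)
move_l(W(-68,48.5,28),ori,80); st()
im=get_image("wrist"); cv2.imwrite("pics/w6.png",im[:,:,::-1])
E
```

```text
14.36 (np.float64(-101.9), np.float64(-48.3), np.float64(25.5)) fx -0.2 fy -0.2 fz 0.4
16.78 (np.float64(-67.3), np.float64(48.4), np.float64(28.6)) fx 0.6 fy 0.3 fz 0.3
```

View pics/w5.png

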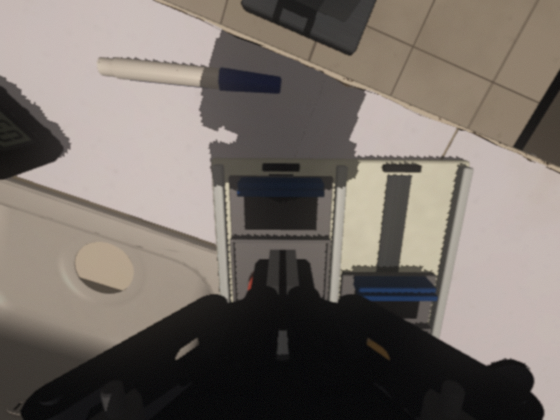

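View pics/w6.png

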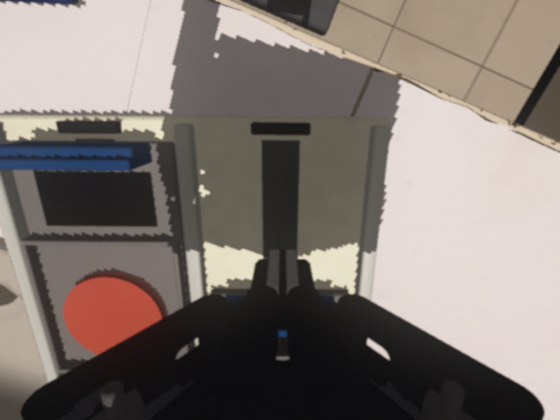

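The red carriage is fully out, with its lip against the stop (75,128) and the red dish in its pocket (113,315). The tip stands in front of the tan lip (≈290,298). Now I'll push.

```bash
python3 - <<'E'
from h import *
x=-68
while x<-8:
    x+=4 if x<-30 else 2
    move_l(W(x,48.5,28),ori,40); f,o=st()
    if abs(f)>14: break
wait(0.3); st()
E
```

```text
17.08 (np.float64(-63.2), np.float64(48.4), np.float64(28.5)) fx -0.3 fy 0.7 fz 0.7
17.33 (np.float64(-59.6), np.float64(48.4), np.float64(28.1)) fx -0.7 fy 0.2 fz -0.1
17.58 (np.float64(-55.6), np.float64(48.5), np.float64(28.1)) fx -0.2 fy 0.2 fz -0.6
17.83 (np.float64(-52.3), np.float64(48.6), np.float64(27.7)) fx -0.4 fy -0.5 fz -0.5
18.08 (np.float64(-48.3), np.float64(48.6), np.float64(27.7)) fx -1.4 fy -0.2 fz -0.7
18.33 (np.float64(-43.8), np.float64(48.5), np.float64(27.9)) fx -2.0 fy 0.6 fz -1.9
18.58 (np.float64(-39.4), np.float64(48.5), np.float64(28.1)) fx -0.5 fy 0.0 fz -1.3
18.83 (np.float64(-35.3), np.float64(48.4), np.float64(28.2)) fx -1.0 fy 0.3 fz -1.9
19.08 (np.float64(-31.3), np.float64(48.5), np.float64(28.2)) fx -1.3 fy -0.4 fz -0.4
19.33 (np.float64(-27.4), np.float64(48.5), np.float64(28.1)) fx 0.5 fy -0.1 fz -0.9
19.58 (np.float64(-25.8), np.float64(48.5), np.float64(28.0)) fx -2.1 fy -0.4 fz -0.6
19.83 (np.float64(-23.9), np.float64(48.5), np.float64(28.0)) fx -2.0 fy 0.1 fz -0.6
20.08 (np.float64(-21.8), np.float64(48.5), np.float64(28.0)) fx -2.8 fy -0.5 fz 0.3
20.33 (np.float64(-21.3), np.float64(48.5), np.float64(27.8)) fx -5.7 fy -0.2 fz 2.8
20.58 (np.float64(-21.3), np.float64(48.6), np.float64(27.6)) fx -9.6 fy -0.3 fz 6.3
20.83 (np.float64(-21.3), np.float64(48.6), np.float64(27.3)) fx -13.3 fy -0.2 fz 9.5
21.08 (np.float64(-21.3), np.float64(48.7), np.float64(26.9)) fx -18.1 fy -1.4 fz 12.8
21.38 (np.float64(-21.3), np.float64(48.7), np.float64(26.9)) fx -16.8 fy -1.4 fz 12.7
```

The tan carriage hit its rear stop at x = −21.3, which puts the lip's inner face at about 0. The two stops are about 121 mm apart against 120 mm nominal. I'll retreat and check.

```bash
python3 - <<'E'
from h import *
move_l(W(-40,48.5,28),ori,40); st()
move_l(W(-40,48.5,150),ori,150)
goto(W(-70,0,260),ori); f,o=st()
im=get_image("wrist"); cv2.imwrite("pics/w7.png",im[:,:,::-1])
c=cam("wrist",o)
print(np.round(proj(c,r2w(p,[[0,48.5,43.5],[-120,-48.5,43.5]]))))
for t in ("dish_red","dish_tan"):
    print(t,[(round(r['score'],2),np.round(r['extent']).tolist(),[round(v) for v in ((lambda d:(d@ux,d@[-ux[1],ux[0]]))(back(c,r['extent'][:2],35.5)[:2]-p[:2]))]) for r in spot_in(t,"wrist")])
goto([400,-100,300],ori); st()
a=get_image("top")[120:300,130:340]; b=get_image("side")[120:270,160:360]
cv2.imwrite("pics/f.png",np.vstack([cv2.resize(a,(560,300)),cv2.resize(b,(560,300))])[:,:,::-1])
print(spot_in("dish_red","side")[:1],spot_in("dish_tan","side")[:1])
E
```

```text
22.18 (np.float64(-39.5), np.float64(48.4), np.float64(28.2)) fx -0.7 fy -0.3 fz 0.1
23.72 (np.float64(-70.3), np.float64(-0.2), np.float64(259.6)) fx -0.4 fy -0.1 fz 0.4
[[320. 232.]
 [242. 138.]]
dish_red [(0.82, [410.0, 282.0, 41.0, 40.0], [80, 180]), (0.77, [246.0, 207.0, 48.0, 41.0], [-32, -48])]
dish_tan [(0.93, [322.0, 274.0, 19.0, 24.0], [67, 55])]
24.82 (np.float64(-231.2), np.float64(-176.3), np.float64(299.4)) fx -0.8 fy 0.4 fz 0.9
[{'extent': [252.3, 207.7, 18.4, 3.7], 'score': 0.64}] [{'extent': [264.4, 196.1, 12.9, 7.2], 'score': 0.53}]
```

View pics/w7.png

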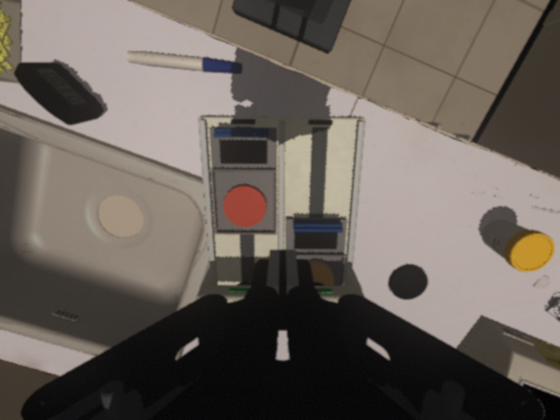

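View pics/f.png

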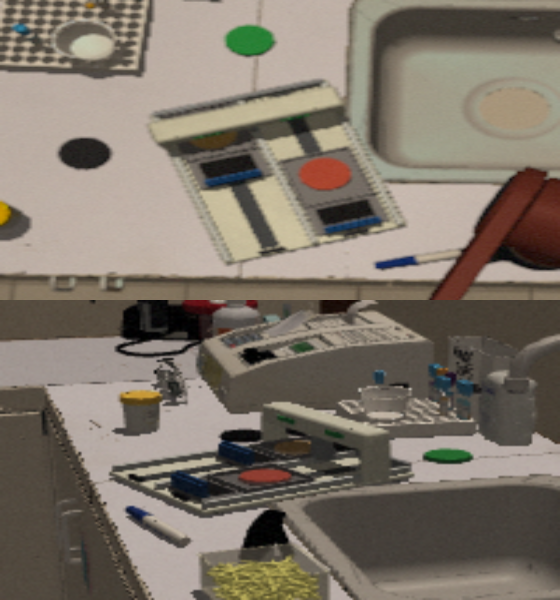

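The red lip is at (242,137) against a predicted 138 for fully out, and the tan lip is at row 231 against a predicted 232 for home. Both dishes lie flat in their pockets, and nothing else appears to have moved. Handing in.

```bash
python3 -c "
from station import *
wait(0.3); sign_off()"
```

```text
the job is handed in; nothing more can be done
```

I drew the red-lidded dish's carriage (right lane) out to its front stop and pushed the tan-lidded dish's carriage (left lane) home under the bridge, then handed the job in about 25 s into the 58 s limit. No verdict is reported, so the results below rest on my own checks.

- **Red carriage:** I used the closed fingertips as a hook behind the inner face of the blue lip. The tip stopped dead as the pull rose to about 14 N.
- **Tan carriage:** I pushed only the outer face of its lip, until it stopped dead at about 18 N. Neither lip was pinched.
- **Stops:** The two end positions lie about 121 mm apart, against the nominal 120 mm. In the last wrist picture both lips are within about 1 pixel of where they should be at the stops.
- **Dishes:** Both look flat and in their pockets. The red dish's centre measures about 2 mm from its pocket's centre. The bridge partly hides the tan dish, so I could only check it by eye.
- **Bystanders:** I checked these by eye only. The cup, pen and tip box look unmoved, the black timer looks unmoved as far as it shows, and I did not check the white timer.

During the pull the wrist force read only about 1 N, below the 2.5 N friction given, so that reading doesn't clearly confirm the pull. The steady 13–14 N hold at the front stop (at least 0.3 s) should satisfy the pulling condition.

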